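# Stow the eyepiece in its stay-lidded case

### The job

Put the spare eyepiece away: raise the case lid until its folding stay snaps straight and locks, and stand the eyepiece upright in the empty left-hand bay. Then break the stay at its knob and lower the lid, gently and without letting it drop, until it is fully shut. Leave everything else where it is, the small jar in the case included.

Things in the scene. Friction and masses are not known exactly. Their poses are not given: they have to be found in the camera images.
- case: Grey case fixed to the bench, 190 (x) by 250 (y) by 105 mm high, walls and floor 6 mm. Origin: centre of its underside, z up, x from the front (bar side, towards the robot) to the hinge side, y to its left. A 25 mm high, 5 mm thick divider at y = -10 mm runs front to back: left of it the empty bay, right of it a bay with a small jar and the folded stay (y below -80 mm).
- lid_hinge (a point): Middle of the lid's hinge axis, fixed on the case: 95 mm behind its origin (+x) and 105.5 mm above the bench. The axis runs along the case's y; axes as the case's.
- case_lid (a joint): Lid angle, rad: 0 shut, grows as it opens up and away from the robot; 1.30 with the stay's links in line (its limit), about 1.28 locked. Lid 190 x 250 x 8 mm, about 0.5 kg. The hinge is stiff: above about 1.05 rad the lid stays where it is left even with the stay broken; lower down it may fall shut and must be held.
- lid_handle (a point): Middle of the lid's handle, a round steel bar 12 mm thick along the case's y, 98 mm clear between its two end arms, 42 mm out from the lid's front edge. It lies 232 mm from the hinge axis along the lid and 4 mm above the lid's underside (the hinge's plane). Axes as the case's when shut; turns with the lid. The bar can turn between gripping fingers.
- stay_knob (a point): Centre of the knob at the stay's knee: steel cylinder 19 mm thick, 28 mm long along the case's y, at case y = -94 mm. Locked, it stands about 48 mm above the rim on two 77 mm links sloping up and away from the robot at 44 degrees. A push across the links (case +x and down) of some 2 to 4 N breaks the stay; let go under 28 mm from the locked place, it may spring back.
- stay_lower (a joint): Angle of the stay's lower link about its foot on the case, rad: 0 folded with the lid shut, 1.97 links in line, about 2.13 locked (snapped past the line towards the robot, against its stop). A light spring drives it past the line when the lid is raised to the full and then let go. Locked, the stay will not let the lid down.
- eyepiece: Spare eyepiece: a black barrel, 44 mm across and 85 mm tall, with a narrower foot (38 mm across, lowest 18 mm), standing upright on the bench, about 0.22 kg. Origin: centre of its underside, z up its axis. It stands left or right of the case.
- beaker: Bystander: clear plastic cup, 68 mm across, 70 mm tall, on the other side of the case. Origin: centre of its underside.
- spare_jar: Bystander: small white jar with a black cap, 40 mm across, 55 mm tall, in the right bay. Origin: centre of its underside.
- bottle: Bystander: white bottle, 60 mm across, 150 mm tall, far left. Origin: centre of its underside.
- dishes: Bystander: stack of clear dishes, 93 mm across, 45 mm tall, far right. Origin: centre of its underside.
- phone: Bystander: black phone lying flat, 150 x 73 x 9 mm, near right. Origin: centre of its underside.

How it is judged:
By the outcome, as a careful person would: the job done as asked, in the order asked, and still so for the second after the job is handed in, with the robot touching nothing.
It also fails if it takes over 72 s, if anything falls off the work surface, if the arm or the gripper's body presses on something with over 40 N, if the wrist force passes 120 N, or if a joint passes its speed limit or range.

### The arm

A 6-joint arm with a two-finger parallel gripper is mounted at the origin on the work surface. World frame = base frame: x ahead of the robot, y to its left, z up, the work surface at z = 0. Lengths are in mm, angles in rad, forces in N, time in s.
With the tool pointing down it reaches from about 250 to 850 mm from the base axis. Payload 12.5 kg.
Tool frame: the origin (TCP) lies between the finger pads; the fingertips stand nose_length ahead of it and the grasp point (between the pads) lies 3 mm ahead of it (nose_length is the distance from the TCP to the fingertips, in mm); z points along the fingers, x is the direction in which the jaws open and shut, and the axes are right-handed (so a half turn about z gives the same grasp; the last joint's range is limited). The gripper opens to 93 mm and grips with 3 to 60 N. Pads are 15 mm wide; open, the fingers measure 128 mm over their backs; the gripper's body (75 mm by 188 mm) begins 65 mm behind the grasp point.
Start: joints at [1.237, 0.351, 1.652, -0, 1.139, -0.085], TCP at [135.401, 533.058, 240.633] pointing down, gripper open.
Joint ranges: [-2.75, 2.75], [-0.79, 2.1], [0.01, 2.65], [-1.57, 4.71], [0.07, 3.14], [-2.87, 2.87]. Speed limits (rad/s): [2.22, 2.22, 2.79, 3.14, 3.14, 3.14].

### API

Orientations are given as [roll, pitch, yaw] about the fixed x, y, z axes, in that order (R = Rz(yaw) Ry(pitch) Rx(roll)).
In Python, from rig import * gives the robot as it stands. The module is installed in compiled form; this text tells all that it offers.
- The arm moves only by the tool step_arm, never from a script. Its arguments are lists of equal length, an entry for each row: "jaw": the closure, from 0 (fully open) to 1 (shut); "xyz": the shift along the tool's x, y, z in units of 0.75 m (1.0 is 0.75 m), a list of three; "turn": the turn about the tool's z in units of 180 degrees (1.0 is 180 degrees). A call has 1 to 20 rows; each row shifts and turns the commanded pose from where the row before left it, along the tool's axes as they then stand; what a row does not reach is not made up. A row lasts 1/8 s, in which the tool goes at most 62.5 mm and 10.7 degrees, less where a joint would pass 70% of its speed; a pose out of reach is approached as far as the arm can. A call with a number of a shift or a turn outside -1 to 1 is refused whole. A call with a gripper value outside its range is refused whole. The fingers move at their own pace and stop on an object; "grip_force" is the grip in N (left out, the last holds). Time passes only in rows, so rows that do not move let the fingers close. It gives the time, the measured TCP pose, the force and the opening at its end, in the units of the state.
- observe(): the state, without advancing time (a new reading comes with each control period).
- camera(name): name is "side" or "top" or "wrist"; returns a dict with "color" (400x640x3 uint8, red, green, blue), "z_map" (400x640 float32, mm along the optical axis (not along the pixel's ray), 0 where there is no reading), "fovy" (degrees; the focal length in pixels is half the picture's height over the tangent of half this angle, whatever the lens; pixels are square), "cx", "cy" (the principal point, pixels), "position" and "attitude" of the camera in the world. Camera axes: x right, y down, z forward; pixel columns grow to the right and rows downward; lengths in mm; the calibration is good to about 2 mm. A picture is of the moment at which its call begins.
- finish_job(): hands the job in, once; it reports no verdict.
Trained networks look in a picture, given as the dict that the camera call returned (one of the last four; its "shot" number tells which), for a name from the list of things; names that differ only in an ending like _2 or _b are one class to them, and where a whole thing is asked for, a point or a joint stands for the part that bears it (a point fixed in the world has none). Each returns a list of dicts, best first, with "score" (0 to 1); they miss things now and then, are a little off and sometimes report something else, mostly with a low value. They report only what shows in the picture. A call takes as long as a camera call.
- silhouettes(picture, name): "region" (400x640 bool, what is visible of it) and "location" ([row, column] in pixels, amid what is visible of it).
The state is a dict: "clock": time; "qpos": joint angles; "dq": joint speeds; "effort": joint torques, N m; "tool_pos": TCP position; "tool_rot": TCP orientation; "contact_force": force on the tool from outside, world axes, zero at the start; "moment": the same for the moment, N m; "gripper_width": opening from 0.0 (shut) to 1.0 (fully open).
Only numpy, scipy, OpenCV 4.12 (cv2) and the standard library are available. Lean on these libraries where they do the work, as an engineer would, in place of code of your own. Each camera call takes 0.05 s, during which the arm holds its last target. There are 200 camera calls.

## Working session

There is one attempt and no reset: what is moved stays moved. The work goes in short steps, Python scripts to look and compute and a tool call to move; the robot and the scene stay as the last step left them, time stands still between calls to the robot, and variables do not carry over. Pictures are saved under pics/ and viewed, about 8 in all and at most 12, crops included, and the job is handed in when it is done.

Besides the shell and the picture viewer there is one more tool, called after "Emit:" as a command line: name --pt "numbers of a row" for each row, then --argument value for the rest. step_arm: Moves the arm, as the interface text tells. Shifts and turns lie within -1 to 1; 1 stands for 0.75 m of shift or 180 degrees of turn. Its arguments: {"type":"object","properties":{"jaw":{"type":"array"},"xyz":{"type":"array"},"turn":{"type":"array"},"grip_force":{"type":"number"}},"required":["jaw","xyz","turn"]}

```bash
mkdir -p pics
cat > h.py <<'E'
from rig import *
import numpy as np, cv2
from scipy.spatial.transform import Rotation as Ro
def rot(a):
    a=np.array(a,float)
    return a if a.shape==(3,3) else Ro.from_euler('xyz',a).as_matrix()
def cloud(p):
    f=200/np.tan(np.radians(p['fovy'])/2); z=p['z_map'].astype(float)
    v,u=np.mgrid[:400,:640]
    c=np.stack([(u-p['cx'])/f*z,(v-p['cy'])/f*z,z],-1)
    w=c@rot(p['attitude']).T+np.array(p['position']); w[z<=0]=np.nan
    return w
def save(p,n): cv2.imwrite('pics/'+n,p['color'][...,::-1])
E
python3 - <<'E'
from h import *
s=observe(); print({k:np.round(v,3) for k,v in s.items()})
ims=[]
for c in ('top','side'):
    p=camera(c); save(p,c+'0.png'); w=cloud(p); print(c,p['fovy'],p['position'],p['attitude'])
    for n in ['case','case_lid','lid_handle','eyepiece','beaker','bottle','dishes','phone','spare_jar','stay_knob']:
        for r in silhouettes(p,n)[:2]:
            q=w[r['region']]; q=q[~np.isnan(q[:,0])]
            if len(q): print(n,round(r['score'],2),np.round(r['location']),len(q),'med',np.median(q,0).round(),'lo',np.percentile(q,3,axis=0).round(),'hi',np.percentile(q,97,axis=0).round())
E
```

```text
{'clock': np.float64(0.0), 'qpos': array([ 1.237,  0.351,  1.652, -0.   ,  1.139, -0.085]), 'dq': array([ 0.001,  0.   ,  0.   , -0.   , -0.001, -0.   ]), 'effort': array([ 2.0000e-03, -4.9731e+01, -2.8525e+01,  7.0000e-02,  2.6000e-02,
       -0.0000e+00]), 'tool_pos': array([135.312, 532.775, 240.099]), 'tool_rot': array([-3.142e+00,  1.000e-03,  1.322e+00]), 'contact_force': array([ 0.332,  0.037, -0.774]), 'moment': array([-0.041, -0.006,  0.01 ]), 'gripper_width': np.float64(0.998)}
top 43.86835633483028 [2.63388392e+02 3.75303281e-01 1.36188988e+03] [-2.95799928  0.00586918 -1.55129049]
case 0.66 [180. 347.] 7657 med [564. -66. 115.] lo [ 463. -180.   54.] hi [668.  50. 120.]
case_lid 0.75 [160. 171.] 649 med [610. 396.  99.] lo [590. 378.   7.] hi [643. 436. 152.]
case_lid 0.7 [176. 343.] 7291 med [571. -64. 115.] lo [ 449. -180.  109.] hi [668.  53. 120.]
lid_handle 0.63 [175. 342.] 7241 med [571. -64. 115.] lo [ 450. -180.  110.] hi [667.  54. 120.]
eyepiece 0.66 [208. 445.] 333 med [ 500. -339.   83.] lo [ 484. -363.    3.] hi [ 522. -325.   89.]
eyepiece 0.34 [179. 346.] 7
[... 791 characters left out ...]
83.  105.] hi [663.  53. 118.]
lid_handle 0.81 [187. 354.] 3463 med [560. -74. 113.] lo [ 440. -184.   94.] hi [667.  54. 118.]
eyepiece 0.55 [260. 404.] 352 med [ 489. -352.   67.] lo [ 480. -368.    5.] hi [ 516. -329.   87.]
beaker 0.83 [150. 261.] 361 med [501. 346.  44.] lo [474. 322.  -1.] hi [535. 386.  70.]
bottle 0.59 [127. 276.] 452 med [604. 391.  74.] lo [586. 377.   5.] hi [634. 418. 148.]
bottle 0.24 [308. 344.] 1137 med [ 272. -329.    7.] lo [ 211. -383.    2.] hi [ 337. -272.   12.]
dishes 0.66 [257. 443.] 635 med [ 600. -407.   43.] lo [ 559. -454.   10.] hi [ 642. -372.   47.]
phone 0.55 [307. 347.] 1119 med [ 272. -329.    7.] lo [ 212. -383.    3.] hi [ 335. -269.   12.]
```

Run:
```python
from h import *
for c in ('top','side'):
    p=camera(c); w=cloud(p)
    m=(w[...,2]>104)&(w[...,2]<125)&(abs(w[...,1]+60)<170)&(w[...,0]>380)&(w[...,0]<720)
    q=w[m]; print(c,len(q),cv2.minAreaRect(q[:,:2].astype(np.float32)))
    print('z of lid',np.median(q[:,2]))
    n,l=cv2.connectedComponents(cv2.morphologyEx(m.astype(np.uint8),cv2.MORPH_OPEN,np.ones((9,9))))
    big=l==np.argmax([0]+[(l==i).sum() for i in range(1,n)])
    print('lid',cv2.minAreaRect(w[big&m][:,:2].astype(np.float32)))
    e=w[(abs(w[...,0]-503)<45)&(abs(w[...,1]+345)<45)&(w[...,2]>78)]
    print('eyep top',np.median(e,0),cv2.minEnclosingCircle(e[:,:2].astype(np.float32)),e[:,2].max())
    h=w[m&(~cv2.dilate(big.astype(np.uint8),np.ones((5,5))).astype(bool))]; print('handle',len(h),h.mean(0),h.min(0),h.max(0))
    k=cv2.resize(p['color'][110:310,170:490],(800,500),interpolation=cv2.INTER_CUBIC) if c=='top' else cv2.resize(p['color'][100:330,230:480],(652,600))
    cv2.imwrite(f'pics/{c}1.png',k[...,::-1])
```

```text
top 7345 ((559.219970703125, -64.93179321289062), (248.27383422851562, 250.6428680419922), 4.6244215965271)
z of lid 115.03069088246298
lid ((582.2635498046875, -63.4537353515625), (199.7721405029297, 250.5730743408203), 4.986527919769287)
eyep top [ 504.674301   -344.51727131   85.57286465] ((504.594482421875, -345.7561340332031), 21.788049697875977) 95.1033744985316
handle 360 [457.6763284  -69.25408195 114.66427533] [ 432.44380297 -177.38233565  104.59019886] [682.76186688  57.37615379 121.50425714]
side 3319 ((554.5108642578125, -65.08355712890625), (249.26458740234375, 255.42138671875), 4.8718647956848145)
z of lid 112.86514055498378
lid ((574.9797973632812, -63.24531555175781), (206.07386779785156, 255.77288818359375), 5.224026679992676)
eyep top [ 498.94581092 -347.63729074   82.97120199] ((500.6080017089844, -346.97552490234375), 23.738393783569336) 88.3469061848898
handle 213 [475.45974493 -83.40089558 111.31970232] [ 426.49063411 -195.39515158  104.33561531] [686.73742128  66.34549514 122.58547651]
```

View pics/top1.png

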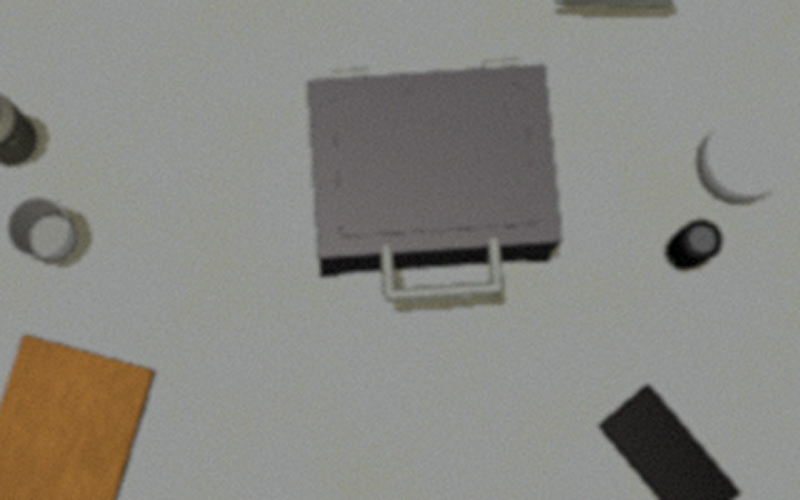

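```bash
cat >> h.py <<'E'
def plane(p,uv,z):
    f=200/np.tan(np.radians(p['fovy'])/2); uv=np.atleast_2d(uv).astype(float)
    d=np.c_[(uv[:,0]-p['cx'])/f,(uv[:,1]-p['cy'])/f,np.ones(len(uv))]@rot(p['attitude']).T
    o=np.array(p['position']); return o+d*((z-o[2])/d[:,2])[:,None]
E
python3 - <<'E'
import rig; print([n for n in dir(rig) if n[0]!='_'], getattr(rig,'nose_length',None))
from h import *
yaw=0.087
for c in ('top','side'):
    p=camera(c)
    r=silhouettes(p,'case_lid'); r=[x for x in r if abs(x['location'][1]-345)<40][0]
    m=r['region'].astype(np.uint8)
    v,u=np.nonzero(m); q=plane(p,np.c_[u,v],113.5)[:,:2]
    for yaw in (0.07,0.08,0.087,0.095,0.105):
        ex=np.array([np.cos(yaw),np.sin(yaw)]); ey=np.array([-ex[1],ex[0]])
        a,b=q@ex,q@ey; h,e=np.histogram(a,np.arange(350,720,3)); hb,eb=np.histogram(b,np.arange(-300,200,3))
        w=q[(b-b.mean()>60)|(b-b.mean()<-60)]; aa=w@ex
        print(c,yaw,'handle front',np.percentile(a,.2).round(1),'lid a',np.percentile(aa,[.5,99.5]).round(1),'b',np.percentile(b,[.5,99.5]).round(1),'sharp',(h.astype(float)**2).sum()+(hb.astype(float)**2).sum())
    # handle bar: pixels in front of lid
    ex=np.array([np.cos(.087),np.sin(.087)]);ey=np.array([-ex[1],ex[0]])
    a,b=q@ex,q@ey; q2=plane(p,np.c_[u,v],109.5)[:,:2]; s=(a<np.percentile(a,.2)+9)
    print('bar',q2[s].mean(0), (q2[s]@ex).mean(),np.percentile(q2[s]@ey,[2,98]), np.polyfit(q2[s][:,1],q2[s][:,0],1))
E
```

```text
['PlanningError', 'camera', 'finish_job', 'nose_length', 'observe', 'silhouettes'] 22.0
top 0.07 handle front 427.5 lid a [456.  669.5] b [-228.4   20.8] sharp 1484084.0
top 0.08 handle front 426.7 lid a [455.3 667.7] b [-233.9   15. ] sharp 1485374.0
top 0.087 handle front 425.9 lid a [452.5 666.3] b [-237.9   11.2] sharp 1487062.0
top 0.095 handle front 425.1 lid a [452.4 665. ] b [-242.5    6.8] sharp 1484990.0
top 0.105 handle front 423.9 lid a [451.  663.6] b [-248.2    1.6] sharp 1484520.0
bar [438.68105025 -73.13699566] 430.66701388034863 [-171.28935612  -54.29068137] [-9.19621329e-02  4.31955216e+02]
side 0.07 handle front 422.6 lid a [467.4 661. ] b [-229.9   18.6] sharp 277950.0
side 0.08 handle front 421.7 lid a [459.2 659.7] b [-235.5   12.8] sharp 278300.0
side 0.087 handle front 421.0 lid a [455.4 658.8] b [-239.3    8.8] sharp 278344.0
side 0.095 handle front 419.7 lid a [451.5 658.1] b [-243.9    4.3] sharp 278372.0
side 0.105 handle front 418.2 lid a [446.6 657.3] b [-249.7   -1.3] sharp 278032.0
bar [436.5984549  -80.35664393] 427.96497780298944 [-169.61999046  -61.49048606] [-7.58355487e-02  4.30504565e+02]
```

Emit:
step_arm --jaw '[0, 0, 0, 0, 0, 0, 0, 0.3, 0.6, 0.6, 0.6, 0.6, 0.6, 0.6, 0.6, 0.6, 0.6, 0.6, 0.6, 0.6]' --pt "0 0 -0.01" --pt "0 0 -0.01" --pt "0 0 -0.01" --pt "0 0 -0.01" --pt "0 0 -0.01" --pt "0 0 -0.01" --pt "0 0 -0.01" --pt "0.0257 0.0649 0" --pt "0.0257 0.0649 0" --pt "0.0257 0.0649 0" --pt "0.0257 0.0649 0" --pt "0.0257 0.0649 0" --pt "0.0257 0.0649 0" --pt "0.0257 0.0649 0" --pt "0.0257 0.0649 0" --pt "0.0257 0.0649 0" --pt "0.0257 0.0649 0" --pt "0.0257 0.0649 0" --pt "0.0257 0.0649 0" --pt "0.0257 0.0649 0" --turn '[0.0562, 0.0562, 0.0562, 0.0562, 0.0562, 0.0562, 0.0562, 0, 0, 0, 0, 0, 0, 0, 0, 0, 0, 0, 0, 0]'

```text
clock: 3.9
tool_pos: [440.0, -77.6, 293.3]
tool_rot: [3.142, -0.001, 0.086]
contact_force: [0.2, 1.3, 1.0]
gripper_width: 0.403
```

Run:
```python
from h import *
s=observe(); print(s['clock'],s['tool_pos'],s['tool_rot'],s['gripper_width'],s['contact_force'])
p=camera('wrist'); save(p,'w1.png'); w=cloud(p); print(p['position'],p['attitude'],p['fovy'])
for n in ['case_lid','lid_handle']:
    for r in silhouettes(p,n)[:2]:
        q=w[r['region']]; q=q[~np.isnan(q[:,0])]; print(n,r['score'],r['location'],len(q),np.median(q,0))
```

```text
3.9 [440.01919757 -77.62090404 293.32846541] [ 3.14152779e+00 -6.08812056e-04  8.56680052e-02] 0.4029243210952854 [0.2410302  1.3040129  1.00906399]
[435.21643237 -10.9964982  436.9375719 ] [ 2.89509202e+00 -2.41057946e-03  8.45423156e-02] 64.17330437764709
case_lid 0.79 [146.9, 451.4] 37224 [571.89174157 -27.62076237 114.95245369]
lid_handle 0.88 [150.4, 454.0] 37730 [571.5922297  -28.15661489 114.93930748]
```

View pics/w1.png

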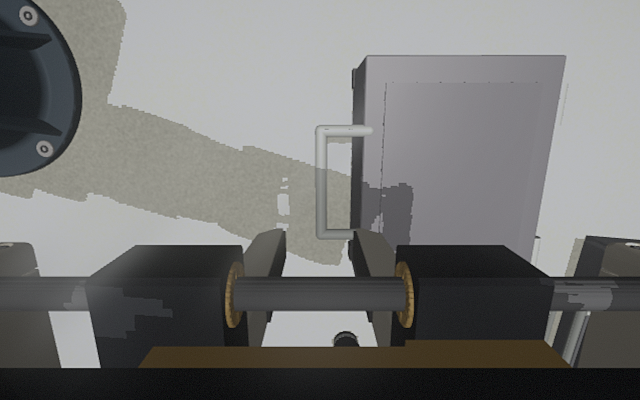

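Run:
```python
from h import *
p=camera('wrist'); g=p['color'].astype(float).mean(2)
for v in (150,160,170,200,210,220): print(v,g[v,308:340].astype(int))
print(g[115:150,345].astype(int)); print(g[222:248,340].astype(int))
ex=np.array([np.cos(.0865),np.sin(.0865)]);ey=np.array([-ex[1],ex[0]])
for z,pts in ((109.5,[(322,150),(322,160),(322,200),(322,220),(345,130),(345,235)]),(113.5,[(367,56),(565,56),(395,242),(535,242),(386,60)])):
    q=plane(p,pts,z)[:,:2]; print(np.c_[q,q@ex,q@ey].round(1))
```

```text
150 [187 186 185 185 185 187 190 166 138 162 171 179 186 186 182 173 168 157
 136 160 188 184 183 183 183 182 183 183 182 182 183 183]
160 [185 185 185 184 186 184 187 169 143 161 170 177 184 184 180 173 167 157
 137 159 187 181 182 181 182 183 182 182 182 182 183 181]
170 [150 149 148 150 149 151 151 138 122 130 134 138 144 144 137 136 131 127
 119 133 151 150 150 150 148 163 180 179 178 177 181 185]
200 [143 144 141 141 143 148 150 137 111 121 127 132 137 137 132 126 124 113
 102 124 150 148 148 150 149 149 148 144 144 145 146 145]
210 [142 140 142 141 139 139 141 134 110 115 124 130 136 136 130 126 121 113
  99 124 152 145 141 138 137 139 143 140 138 140 142 143]
220 [145 146 145 144 142 143 147 137 112 113 123 130 136 136 130 127 123 113
 103 122 141 139 139 138 139 140 141 141 141 139 140 137]
[186 187 185 185 185 185 184 185 187 176 134 155 170 175 182 185 184 181
 171 164 154 136 133 154 153 151 151 148 159 186 182 182 183 182 184]
[142 143 142 142 142 144 134  80 100 115 123 127 135 138 134 130 120 111
 119 143 139 139 137 139 141 143]
[[ 441.3  -40.9  436.1  -78.8]
 [ 442.1  -51.   436.1  -89. ]
 [ 445.7  -93.2  436.  -131.3]
 [ 447.6 -115.3  435.9 -153.5]
 [ 462.6  -19.2  459.2  -59. ]
 [ 473.9 -130.3  460.9 -170.7]]
[[ 475.9   50.2  478.5    8.9]
 [ 661.2   65.5  664.4    8.1]
 [ 528.1 -132.4  514.7 -177.5]
 [ 679.1 -120.1  666.2 -178.3]
 [ 494.2   48.2  496.5    5.3]]
```

Emit:
step_arm --jaw '[0.68, 0.68, 0.68, 0.68, 0.68, 0.68, 0.68, 1, 1, 1]' --pt "0.003 0 0" --pt "0 0 0.05" --pt "0 0 0.05" --pt "0 0 0.05" --pt "0 0 0.05" --pt "0 0 0.04" --pt "0 0 0" --pt "0 0 0" --pt "0 0 0" --pt "0 0 0" --turn '[0, 0, 0, 0, 0, 0, 0, 0, 0, 0]' --grip_force 20

```text
clock: 5.35
tool_pos: [441.7, -75.6, 114.2]
tool_rot: [3.141, -0.0, 0.086]
contact_force: [-4.3, 0.5, 7.9]
gripper_width: 0.123
```

```bash
cat > arc.py <<'E'
from h import *
# lid arc: rows for handle from th0 to th1 in n rows
def arc(th0,th1,n):
    P=lambda t:np.array([-232*np.cos(t)+4*np.sin(t),232*np.sin(t)+4*np.cos(t)])
    t=np.linspace(th0,th1,n+1); d=np.diff([P(x) for x in t],axis=0)/750
    print([[round(a,4),0,round(-b,4)] for a,b in d])
E
python3 - <<'E'
from arc import *
s=observe(); print(s['clock'],s['tool_pos'],s['tool_rot'],s['gripper_width']*93,s['contact_force'],s['moment'])
arc(0,1.2,20); arc(1.2,1.29,3)
E
```

```text
5.35 [441.65101475 -75.63860662 114.19507703] [ 3.14122958e+00 -2.83524602e-04  8.63648970e-02] 11.410278894898013 [-4.28362207  0.45410473  7.94820361] [-0.01576881  0.82951662  0.02047639]
[[np.float64(0.0009), 0, np.float64(-0.0185)], [np.float64(0.002), 0, np.float64(-0.0185)], [np.float64(0.0031), 0, np.float64(-0.0183)], [np.float64(0.0042), 0, np.float64(-0.0181)], [np.float64(0.0053), 0, np.float64(-0.0178)], [np.float64(0.0063), 0, np.float64(-0.0175)], [np.float64(0.0074), 0, np.float64(-0.017)], [np.float64(0.0084), 0, np.float64(-0.0166)], [np.float64(0.0093), 0, np.float64(-0.016)], [np.float64(0.0103), 0, np.float64(-0.0155)], [np.float64(0.0112), 0, np.float64(-0.0148)], [np.float64(0.0121), 0, np.float64(-0.0141)], [np.float64(0.0129), 0, np.float64(-0.0134)], [np.float64(0.0137), 0, np.float64(-0.0126)], [np.float64(0.0144), 0, np.float64(-0.0117)], [np.float64(0.0151), 0, np.float64(-0.0108)], [np.float64(0.0157), 0, np.float64(-0.0099)], [np.float64(0.0163), 0, np.float64(-0.009)], [np.float64(0.0168), 0, np.float64(-0.008)], [np.float64(0.0172), 0, np.float64(-0.0069)]]
[[np.float64(0.0088), 0, np.float64(-0.0031)], [np.float64(0.0088), 0, np.float64(-0.0028)], [np.float64(0.0089), 0, np.float64(-0.0026)]]
```

Emit:
step_arm --jaw '[1, 1, 1, 1, 1, 1, 1, 1, 1, 1]' --pt "0.0009 0 -0.0185" --pt "0.002 0 -0.0185" --pt "0.0031 0 -0.0183" --pt "0.0042 0 -0.0181" --pt "0.0053 0 -0.0178" --pt "0.0063 0 -0.0175" --pt "0.0074 0 -0.017" --pt "0.0084 0 -0.0166" --pt "0.0093 0 -0.016" --pt "0.0103 0 -0.0155" --turn '[0, 0, 0, 0, 0, 0, 0, 0, 0, 0]'

```text
clock: 6.6
tool_pos: [482.1, -72.1, 244.4]
tool_rot: [-3.141, 0.007, 0.086]
contact_force: [-18.1, -4.1, 9.0]
gripper_width: 0.122
```

Emit:
step_arm --jaw '[1, 1, 1, 1, 1, 1]' --pt "0.0095 0 -0.0155" --pt "0.0105 0 -0.0148" --pt "0.0129 0 -0.0134" --pt "0.0137 0 -0.0126" --pt "0.0144 0 -0.0117" --pt "0.0151 0 -0.0108" --turn '[0, 0, 0, 0, 0, 0]'

```text
clock: 7.35
tool_pos: [540.6, -67.1, 305.1]
tool_rot: [3.141, 0.001, 0.086]
contact_force: [-12.1, -1.3, 11.5]
gripper_width: 0.12
```

Run:
```python
from h import *
s=observe(); print(s['clock'],s['tool_pos'],s['tool_rot'],s['gripper_width']*93,s['contact_force'],s['moment'])
a=s['tool_pos'][0]*.9963+s['tool_pos'][1]*.0864; print(a,a-433.5,s['tool_pos'][2]-114.2)
t=.96; print(232*(1-np.cos(t))+4*np.sin(t),232*np.sin(t)+4*np.cos(t)-4)
```

```text
7.35 [540.63403934 -67.06320076 305.14626509] [3.14108789e+00 1.38068841e-03 8.61946822e-02] 11.13059495270134 [-12.13133781  -1.2995328   11.46171085] [-0.32922679  2.31749022 -0.00852209]
532.8394328528816 99.3394328528816 190.946265086736
102.22012950439404 188.3465237901214
```

Emit:
step_arm --jaw '[1, 1, 1, 1, 1, 1]' --pt "0.0148 0 -0.0111" --pt "0.0157 0 -0.0102" --pt "0.0164 0 -0.0086" --pt "0.017 0 -0.0073" --pt "0.0088 0 -0.0031" --pt "0 0 0" --turn '[0, 0, 0, 0, 0, 0]'

```text
clock: 8.1
tool_pos: [596.5, -62.3, 334.5]
tool_rot: [3.141, -0.003, 0.086]
contact_force: [-0.2, -0.1, 5.9]
gripper_width: 0.122
```

```bash
cat > st.py <<'E'
from h import *
s=observe(); print(s['clock'],s['tool_pos'].round(1) if hasattr(s['tool_pos'],'round') else s['tool_pos'],np.round(s['tool_rot'],3),s['gripper_width']*93,np.round(s['contact_force'],1),np.round(s['moment'],2))
a=s['tool_pos'][0]*.9963+s['tool_pos'][1]*.0864; b=-s['tool_pos'][0]*.0864+s['tool_pos'][1]*.9963
print('a,b',a,b,'th est',np.arctan2(s['tool_pos'][2]-4.7-105.5,665.5-a)-.017,'r',np.hypot(s['tool_pos'][2]-4.7-105.5,665.5-a))
E
python3 st.py
```

```text
8.1 [596.5 -62.3 334.5] [ 3.141e+00 -3.000e-03  8.600e-02] 11.339995264190831 [-0.2 -0.1  5.9] [-0.29  0.32  0.01]
a,b 588.8976260273766 -113.63037751745154 th est 1.22472766320236 r 237.04030906855033
```

Emit:
step_arm --jaw '[1, 1, 1, 1, 1]' --pt "0.0038 0 -0.0012" --pt "0.0038 0 -0.0011" --pt "0.0039 0 -0.0011" --pt "0.0039 0 -0.001" --pt "0 0 0" --turn '[0, 0, 0, 0, 0]'

```text
clock: 8.72
tool_pos: [607.7, -61.3, 337.9]
tool_rot: [3.141, -0.003, 0.086]
contact_force: [-1.7, -1.5, 7.0]
gripper_width: 0.121
```

```bash
python3 st.py
```

```text
8.725 [607.7 -61.3 337.9] [ 3.141e+00 -3.000e-03  8.600e-02] 11.25920609381746 [-1.7 -1.5  7. ] [-0.21  0.46  0.02]
a,b 600.1351899210014 -113.60442254287929 th est 1.274265270267948 r 236.91062097956257
```

Emit:
step_arm --jaw '[1, 1, 1]' --pt "0.004 0 -0.0009" --pt "0.004 0 -0.0009" --pt "0 0 0" --turn '[0, 0, 0]'

```text
clock: 9.1
tool_pos: [613.5, -60.8, 339.3]
tool_rot: [3.141, -0.002, 0.086]
contact_force: [-5.7, -1.0, 7.5]
gripper_width: 0.121
```

Run:
```python
import runpy; runpy.run_path('st.py')
from h import *
p=camera('side'); save(p,'s2.png')
cv2.imwrite('pics/s2c.png',cv2.resize(p['color'][60:310,230:510],(672,600))[...,::-1])
w=cloud(p)
for n in ['stay_knob','case_lid','spare_jar']:
    for r in silhouettes(p,n)[:2]:
        q=w[r['region']]; q=q[~np.isnan(q[:,0])]; print(n,r['score'],r['location'],len(q),np.median(q,0))
```

```text
9.1 [613.5 -60.8 339.3] [ 3.141e+00 -2.000e-03  8.600e-02] 11.210547178621308 [-5.7 -1.   7.5] [-0.32  1.1   0.  ]
a,b 605.956547352876 -113.60772243003835 th est 1.2995342422796288 r 236.72384268632464
stay_knob 0.51 [194.8, 376.2] 96 [ 571.52833148 -170.6647218   145.95570653]
case_lid 0.79 [152.9, 376.2] 2132 [640.53548275 -65.24309305 213.91609037]
spare_jar 0.71 [203.4, 369.3] 135 [ 595.98419179 -109.02326159   49.08052776]
```

View pics/s2c.png

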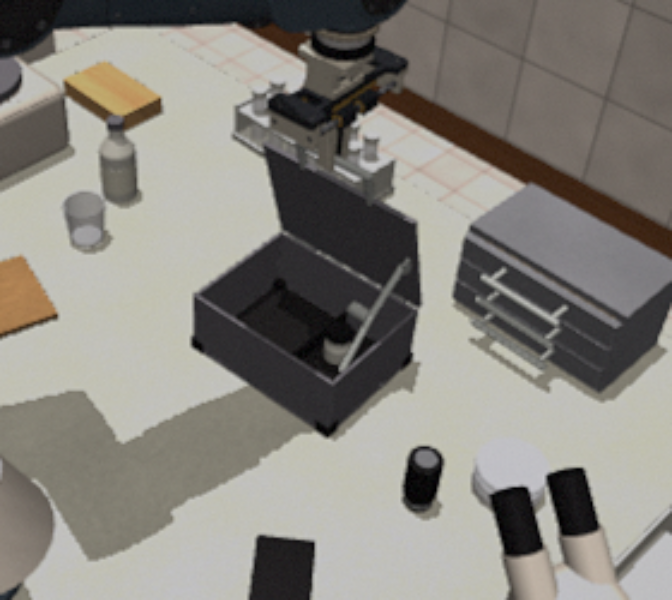

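Emit:
step_arm --jaw '[1, 1, 1]' --pt "0.003 0 -0.0006" --pt "0.003 0 -0.0006" --pt "0 0 0" --turn '[0, 0, 0]'

```text
clock: 9.68
tool_pos: [616.2, -60.6, 340.0]
tool_rot: [3.141, 0.003, 0.086]
contact_force: [-15.2, -1.8, 10.7]
gripper_width: 0.119
```

```bash
python3 st.py
```

```text
9.675 [616.2 -60.6 340. ] [3.141e+00 3.000e-03 8.600e-02] 11.09468513672202 [-15.2  -1.8  10.7] [-0.43  2.91  0.01]
a,b 608.6660588450543 -113.63974011220137 th est 1.3113368766078324 r 236.71846804871632
```

Emit:
step_arm --jaw '[1, 1, 0.6, 0.6, 0.6, 0.6, 0.6, 0.6]' --pt "0 0 0" --pt "0 0 0" --pt "0 0 0" --pt "0 0 0" --pt "0 0 0" --pt "0 0 -0.03" --pt "0 0 -0.05" --pt "0 0 0" --turn '[0, 0, 0, 0, 0, 0, 0, 0]'

```text
clock: 10.68
tool_pos: [618.5, -60.4, 401.3]
tool_rot: [3.141, -0.005, 0.086]
contact_force: [-0.7, -0.8, -0.5]
gripper_width: 0.399
```

```bash
python3 st.py
python3 - <<'E'
from h import *
ex=np.array([.99626,.0864]);ey=np.array([-ex[1],ex[0]])
p=camera('side'); w=cloud(p)
ims=[cv2.resize(p['color'][140:240,300:420],(480,400))]
for n in ['stay_knob','case_lid','spare_jar']:
    for r in silhouettes(p,n)[:2]:
        q=w[r['region']]; q=q[~np.isnan(q[:,0])]; m=np.median(q,0);print(n,r['score'],r['location'],len(q),m,m[:2]@ex,m[:2]@ey)
        if n=='case_lid' and len(q)>1500:
            A=q[:,:2]@ex; k=np.abs(q[:,1]+60)<80
            f=np.polyfit(q[:,2],A,1); print('lid angle',np.pi/2-np.arctan(-f[0]),'at z=105.5 a=',np.polyval(f,105.5))
p=camera('wrist'); ims.append(cv2.resize(p['color'],(640,400)))
cv2.imwrite('pics/s3.png',cv2.resize(np.hstack([ims[0],ims[1][:, 320:]]),(800,400))[...,::-1])
E
```

```text
10.675 [618.5 -60.4 401.3] [ 3.141 -0.005  0.086] 37.0802652361064 [-0.7 -0.8 -0.5] [-0.1   0.05  0.04]
a,b 610.9759044281632 -113.58879389482092 th est 1.3686487929895883 r 296.1792445569366
case_lid 0.72 [150.5, 263.5] 344 [500.03912497 348.16403507  44.20126035] 528.2503512692541 303.6585211855181
case_lid 0.55 [152.5, 374.0] 2189 [637.53360192 -69.26663881 213.75632896] 629.1645886595803 -124.09048478987049
lid angle 1.227929837493663 at z=105.5 a= 669.9378780322661
spare_jar 0.73 [202.2, 367.5] 127 [ 595.6475574  -109.23542627   49.13653933] 583.981894705368 -160.29083473250458
```

View pics/s3.png

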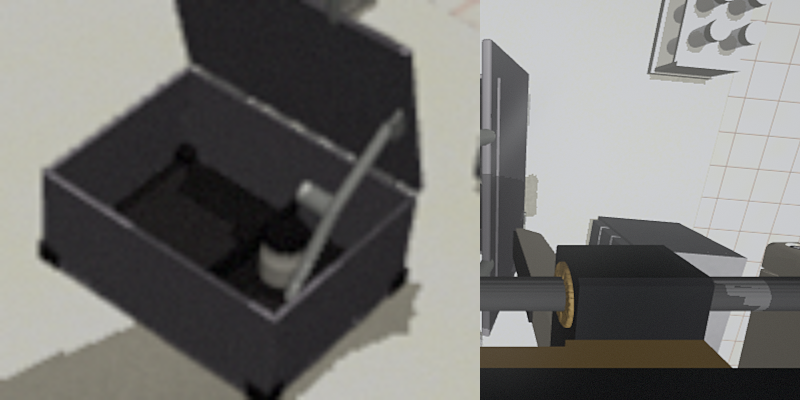

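Emit:
step_arm --jaw '[0.6, 0.6, 0.6, 0.6, 0.6, 0.6, 0.6, 0.6, 0.2, 0.2, 0.2, 0.2, 0.2, 0.2, 0.2, 0.2, 0.2, 0.2]' --pt "-0.0233 0.0458 0" --pt "-0.0233 0.0458 0" --pt "-0.0233 0.0458 0" --pt "-0.0233 0.0458 0" --pt "-0.0233 0.0458 0" --pt "-0.0233 0.0458 0" --pt "-0.0233 0.0458 0" --pt "-0.0233 0.0458 0" --pt "0 0 0.03" --pt "0 0 0.03" --pt "0 0 0.03" --pt "0 0 0.03" --pt "0 0 0.03" --pt "0 0 0.03" --pt "0 0 0.03" --pt "0 0 0.03" --pt "0 0 0.03" --pt "0 0 0" --turn '[0, 0, 0, 0, 0, 0, 0, 0, 0.0556, 0.0556, 0.0556, 0.0556, 0.0556, 0.0556, 0.0556, 0.0556, 0.0556, 0]'

```text
clock: 13.18
tool_pos: [501.1, -345.6, 193.9]
tool_rot: [3.139, 0.003, -1.485]
contact_force: [-0.5, -0.4, -0.3]
gripper_width: 0.801
```

```bash
python3 st.py
python3 - <<'E'
from h import *
for c in ('wrist','top','side'):
    p=camera(c); w=cloud(p)
    for r in silhouettes(p,'eyepiece')[:2]:
        q=w[r['region']]; q=q[~np.isnan(q[:,0])]; print(c,r['score'],np.round(r['location']),len(q),np.median(q,0).round(1))
        v,u=np.nonzero(r['region']&(w[...,2]>78)&(w[...,2]<95)); 
        if len(u)>30: q=plane(p,np.c_[u,v],85)[:,:2]; print('  circle',cv2.minEnclosingCircle(q.astype(np.float32)),q.mean(0),len(u))
E
```

```text
13.175 [ 501.1 -345.6  193.9] [ 3.139e+00  3.000e-03 -1.485e+00] 74.53612234402242 [-0.5 -0.4 -0.3] [-0.08  0.16  0.04]
a,b 469.4123508405376 -387.5912288330197 th est 0.386356112077497 r 213.19694312015173
wrist 0.81 [198. 324.] 2440 [ 510.1 -347.7   84.7]
  circle ((506.9046936035156, -347.9698181152344), 21.971023559570312) [ 507.37091992 -348.01762392] 2114
side 0.95 [259. 407.] 313 [ 488.7 -352.6   66.9]
  circle ((497.40008544921875, -346.95758056640625), 22.44881820678711) [ 497.41638082 -347.8016956 ] 123
side 0.34 [200. 374.] 114 [ 563.4 -172.   129. ]
```

Emit:
step_arm --jaw '[0.2, 0.2, 0.2, 0.2, 0.2, 1, 1, 1, 1, 1, 1, 1, 1, 1]' --pt "0.003 -0.005 0.03" --pt "0 0 0.05" --pt "0 0 0.05" --pt "0 0 0.047" --pt "0 0 0" --pt "0 0 0" --pt "0 0 0" --pt "0 0 0" --pt "0 0 0" --pt "0 0 -0.03" --pt "0 0 -0.06" --pt "0 0 -0.06" --pt "0 0 -0.06" --pt "0 0 -0.025" --turn '[0, 0, 0, 0, 0, 0, 0, 0, 0, 0, 0, 0, 0, 0]' --grip_force 25

```text
clock: 15.22
tool_pos: [506.3, -348.5, 242.1]
tool_rot: [-3.139, -0.002, -1.486]
contact_force: [-0.5, -0.3, -2.2]
gripper_width: 0.471
```

```bash
python3 st.py
python3 - <<'E'
from h import *
s=observe(); t=s['tool_rot'][2]; d=np.array([528.6,-13.2])-s['tool_pos'][:2]
print('toolxy',d@[np.cos(t),np.sin(t)]/750,d@[np.sin(t),-np.cos(t)]/750)
p=camera('side'); w=cloud(p)
for n in ('eyepiece','stay_knob'):
  for r in silhouettes(p,n)[:1]:
    q=w[r['region']]; q=q[~np.isnan(q[:,0])]; print(n,r['score'],np.round(r['location']),len(q),np.median(q,0).round(1),np.percentile(q,[3,97],axis=0).round())
E
```

```text
15.225 [ 506.3 -348.5  242.1] [-3.139e+00 -2.000e-03 -1.486e+00] 43.80508968594243 [-0.5 -0.3 -2.2] [-0.02  0.15  0.03]
a,b 474.2713872486416 -390.9566778187944 th est 0.5867726218893423 r 232.29921528514305
toolxy -0.44293826829373284 -0.06759198165981996
eyepiece 0.9 [220. 414.] 408 [ 488.2 -353.8  239.9] [[ 480. -368.  182.]
 [ 510. -331.  265.]]
stay_knob 0.5 [196. 375.] 119 [ 565.8 -172.8  139.6] [[ 533. -182.   18.]
 [ 624. -121.  162.]]
```

Emit:
step_arm --jaw '[1, 1, 1, 1, 1, 1, 1, 1, 1, 1]' --pt "-0.0443 -0.0068 0" --pt "-0.0443 -0.0068 0" --pt "-0.0443 -0.0068 0" --pt "-0.0443 -0.0068 0" --pt "-0.0443 -0.0068 0" --pt "-0.0443 -0.0068 0" --pt "-0.0443 -0.0068 0" --pt "-0.0443 -0.0068 0" --pt "-0.0443 -0.0068 0" --pt "-0.0443 -0.0064 0" --turn '[0, 0, 0, 0, 0, 0, 0, 0, 0, 0]'

```text
clock: 16.62
tool_pos: [527.5, -11.7, 237.7]
tool_rot: [3.139, 0.0, -1.486]
contact_force: [0.1, -0.6, -3.7]
gripper_width: 0.467
```

```bash
python3 st.py
python3 - <<'E'
from h import *
p=camera('side'); w=cloud(p)
for r in silhouettes(p,'eyepiece')[:1]:
    q=w[r['region']]; q=q[~np.isnan(q[:,0])]; print(r['score'],np.round(r['location']),len(q),np.median(q,0).round(1),np.percentile(q,[3,97],axis=0).round())
a=cv2.resize(p['color'][110:270,290:440],(562,600))
cv2.imwrite('pics/s4.png',a[...,::-1])
E
```

```text
16.625 [527.5 -11.7 237.7] [ 3.139  0.    -1.486] 43.47078628826807 [ 0.1 -0.6 -3.7] [-0.03  0.12  0.02]
a,b 524.5812733128673 -57.20329869560886 th est 0.7185125504958363 r 190.0488301380268
0.84 [163. 334.] 283 [509.  -19.7 227.2] [[501. -32. 178.]
 [528.   2. 260.]]
```

View pics/s4.png

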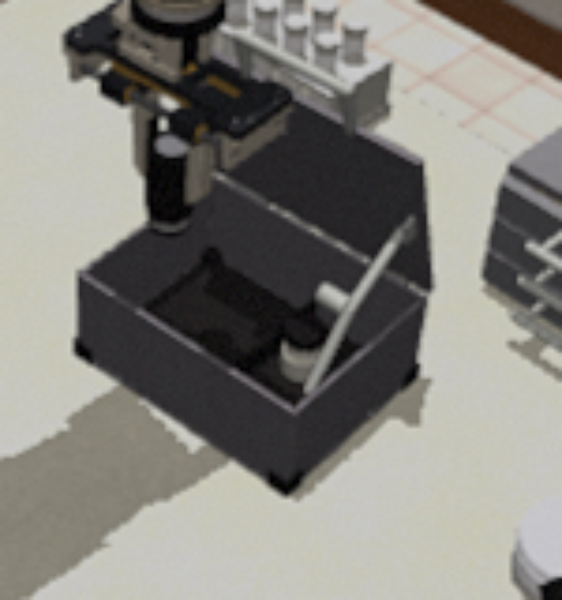

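Emit:
step_arm --jaw '[1, 1, 1, 1, 1, 1, 1]' --pt "0 0 0.04" --pt "0 0 0.05" --pt "0 0 0.05" --pt "0 0 0.05" --pt "0 0 0.02" --pt "0 0 0.01" --pt "0 0 0" --turn '[0, 0, 0, 0, 0, 0, 0]'

```text
clock: 17.6
tool_pos: [528.5, -13.0, 74.7]
tool_rot: [-3.141, -0.0, -1.486]
contact_force: [-0.9, -0.1, -1.3]
gripper_width: 0.473
```

Emit:
step_arm --jaw '[1, 1, 1]' --pt "0 0 0.0025" --pt "0 0 0.0025" --pt "0 0 0" --turn '[0, 0, 0]'

```text
clock: 17.98
tool_pos: [528.3, -12.8, 70.8]
tool_rot: [-3.141, -0.0, -1.486]
contact_force: [-0.6, 0.6, -1.8]
gripper_width: 0.469
```

Emit:
step_arm --jaw '[1, 1, 1]' --pt "0 0 0.002" --pt "0 0 0.002" --pt "0 0 0" --turn '[0, 0, 0]'

```text
clock: 18.35
tool_pos: [528.8, -12.4, 69.4]
tool_rot: [-3.14, 0.0, -1.486]
contact_force: [-6.9, 4.8, 22.2]
gripper_width: 0.471
```

Emit:
step_arm --jaw '[0.33, 0.33, 0.33, 0.33, 0.33, 0.33, 0.33, 0.33, 0.33, 0.33]' --pt "0 0 -0.001" --pt "0 0 0" --pt "0 0 0" --pt "0 0 -0.02" --pt "0 0 -0.03" --pt "0 0 -0.05" --pt "0 0 -0.06" --pt "0 0 -0.06" --pt "0 0 -0.05" --pt "0 0 0" --turn '[0, 0, 0, 0, 0, 0, 0, 0, 0, 0]'

```text
clock: 19.6
tool_pos: [529.2, -12.9, 274.5]
tool_rot: [-3.136, -0.001, -1.486]
contact_force: [0.0, 0.6, -1.2]
gripper_width: 0.67
```

```bash
python3 st.py
python3 - <<'E'
from h import *
ex=np.array([.99626,.0864]);ey=np.array([-ex[1],ex[0]])
for c in ('side','wrist','top'):
  p=camera(c); w=cloud(p)
  for n in ('eyepiece','stay_knob','spare_jar'):
   for r in silhouettes(p,n)[:2]:
    q=w[r['region']]; q=q[~np.isnan(q[:,0])]
    if len(q)==0: continue
    m=np.median(q,0); print(c,n,round(r['score'],2),np.round(r['location']),len(q),m.round(1),'case',(m[:2]@ex-570.5).round(1),(m[:2]@ey+114.8).round(1),np.percentile(q,[3,97],axis=0).round().tolist())
  save(p,c+'5.png')
  if c=='side': a=cv2.resize(p['color'][130:250,290:430],(466,400))
  if c=='wrist': b=cv2.resize(p['color'],(640,400))
cv2.imwrite('pics/s5.png',cv2.resize(np.hstack([a,b]),(800,290))[...,::-1])
E
```

```text
19.6 [529.2 -12.9 274.5] [-3.136e+00 -1.000e-03 -1.486e+00] 62.294089724503195 [ 0.   0.6 -1.2] [0.01 0.17 0.02]
a,b 526.0985726747498 -58.59660324670828 th est 0.8500574680105095 r 215.43391122573342
side eyepiece 0.59 [193. 337.] 173 [521.2 -20.1  87.6] case -52.9 49.8 [[499.0, -35.0, 12.0], [565.0, 9.0, 95.0]]
side stay_knob 0.15 [187. 362.] 6278 [623.5 -74.1  75.9] case 44.2 -12.9 [[474.0, -192.0, 2.0], [673.0, 61.0, 283.0]]
side spare_jar 0.72 [203. 369.] 167 [ 596.  -109.5   49.1] case 13.8 -45.8 [[588.0, -123.0, 9.0], [620.0, -89.0, 63.0]]
wrist eyepiece 0.56 [187. 321.] 1565 [531.8 -12.5  90.6] case -41.7 56.4 [[510.0, -31.0, 43.0], [550.0, 6.0, 92.0]]
wrist stay_knob 0.98 [164. 500.] 1537 [ 575.1 -164.8  157.2] case -11.8 -99.0 [[534.0, -184.0, 95.0], [588.0, -145.0, 163.0]]
wrist spare_jar 0.91 [113. 410.] 1152 [ 609.6 -100.5   60.3] case 28.1 -38.0 [[594.0, -121.0, 17.0], [623.0, -87.0, 62.0]]
wrist spare_jar 0.56 [166.  25.] 2662 [512.6 326.6  38.2] case -31.6 395.9 [[483.0, 319.0, 5.0], [539.0, 377.0, 69.0]]
top stay_knob 0.44 [173. 384.] 103 [ 574.2 -162.6  159.6] case -12.5 -96.8 [[562.0, -178.0, 135.0], [585.0, -145.0, 165.0]]
```

View pics/s5.png

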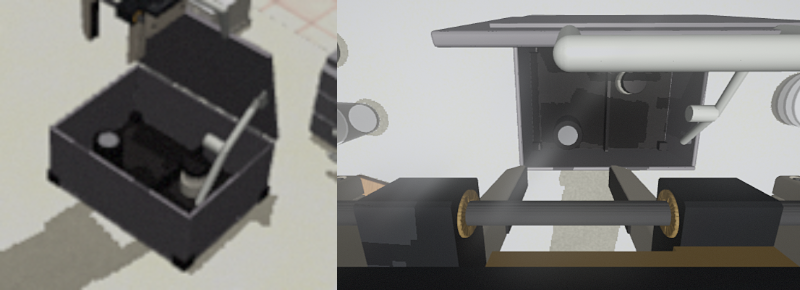

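Run:
```python
from h import *
ex=np.array([.99626,.0864]);ey=np.array([-ex[1],ex[0]])
for c in ('wrist','top'):
  p=camera(c); w=cloud(p)
  r=silhouettes(p,'stay_knob')[0]['region']
  A=w[...,:2]@ex-570.5; B=w[...,:2]@ey+114.8; Z=w[...,2]
  k=r&(B>-104)&(B<-74)&(Z>135)&(Z<170)
  print(c,k.sum(),'A',np.percentile(A[k],[5,50,95]).round(1),'B',np.percentile(B[k],[2,50,98]).round(1),'Z',np.percentile(Z[k],[5,50,95]).round(1))
  v,u=np.nonzero(k); print(u.min(),u.max(),v.min(),v.max())
  q=plane(p,[((u.min()+u.max())/2,(v.min()+v.max())/2)],155)[0]; print('ctr at z155',q[:2]@ex-570.5,q[:2]@ey+114.8)
  if c=='wrist': cv2.imwrite('pics/w6.png',cv2.resize(p['color'][100:220,440:580],(700,600))[...,::-1])
  L=(Z>170)&(Z<285)&(A>10)&(A<110)&(B>-124)&(B<124)
  f=np.polyfit(Z[L],A[L],1); print('lid pts',L.sum(),f, np.arctan2(1,-f[0]),np.polyval(f,[180,200,240,280]))
```

```text
wrist 887 A [-14.8  -6.4   1.1] B [-103.5  -88.7  -79.7] Z [149.9 160.2 162.8]
481 522 146 168
ctr at z155 -7.068648493746309 -92.02781026905949
lid pts 8319 [-5.66294044e-02  7.30575968e+01] 1.5142273409323417 [62.86430403 61.73171594 59.46653976 57.20136359]
top 83 A [-17.3 -10.1  -1. ] B [-103.3  -89.5  -78.5] Z [151.7 160.6 165.6]
376 387 167 178
ctr at z155 -14.294557257441284 -91.30310151454857
lid pts 135 [ 0.22479555 -3.80505538] 1.7919161604984057 [36.6581433  41.15405427 50.1458762  59.13769813]
```

View pics/w6.png

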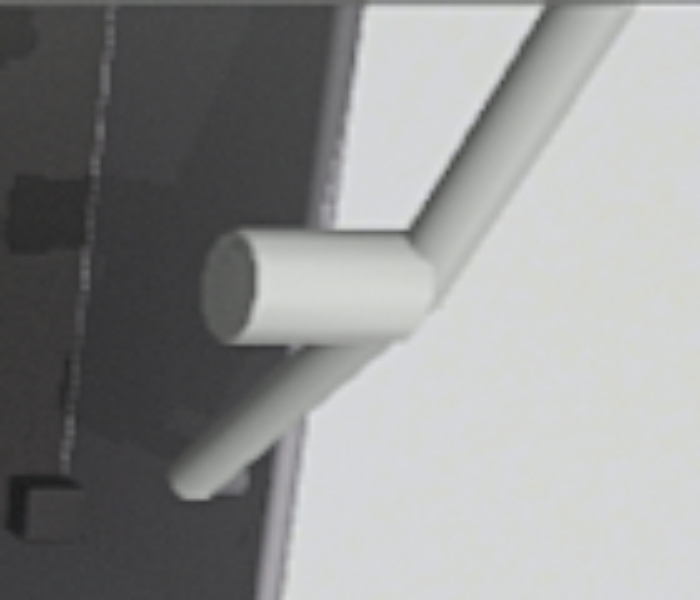

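Emit:
step_arm --jaw '[0, 0, 0, 0, 0, 0, 0, 0, 0, 0]' --pt "0.0447 -0.005 0" --pt "0.0447 0 0" --pt "0.0447 0 0" --pt "0.0447 0 0" --pt "0.0447 0 0" --pt "0.0447 0 0" --pt "0 0 0.04" --pt "0 0 0.05" --pt "0 0 0.046" --pt "0 0 0" --turn '[0, 0, 0, 0, 0, 0, 0, 0, 0, 0]'

```text
clock: 21.65
tool_pos: [548.0, -212.4, 166.9]
tool_rot: [3.138, 0.002, -1.486]
contact_force: [0.6, -0.7, 0.5]
gripper_width: 0.999
```

```bash
cat >> st.py <<'E'
print('case x,y',a-570.5,b+114.8,'tip z',s['tool_pos'][2]-22)
E
python3 st.py
python3 - <<'E'
from h import *
p=camera('side'); cv2.imwrite('pics/s7.png',cv2.resize(p['color'][130:270,290:450],(800,700))[:600,:,::-1])
E
```

```text
21.65 [ 548.  -212.4  166.9] [ 3.138e+00  2.000e-03 -1.486e+00] 92.87495918825009 [ 0.6 -0.7  0.5] [-0.06  0.16 -0.02]
a,b 527.5736615847172 -258.97219753830035 th est 0.37300246801250125 r 149.1243672776115
case x,y -42.92633841528277 -144.17219753830034 tip z 144.89569725561947
```

View pics/s7.png

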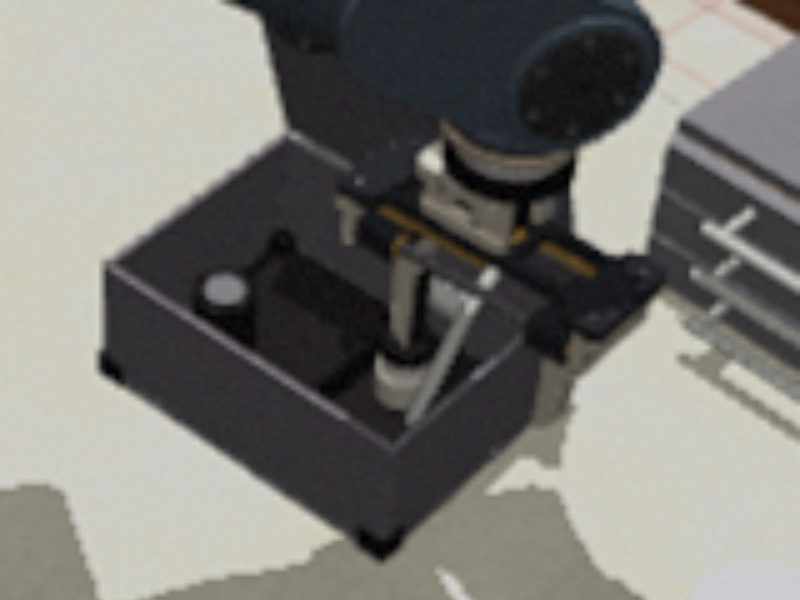

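Emit:
step_arm --jaw '[0, 0, 0, 0]' --pt "0 -0.006 0" --pt "0 -0.006 0" --pt "0 -0.004 0" --pt "0 0 0" --turn '[0, 0, 0, 0]'

```text
clock: 22.2
tool_pos: [561.2, -211.9, 169.1]
tool_rot: [-3.141, -0.0, -1.486]
contact_force: [-0.0, 0.6, -0.9]
gripper_width: 0.999
```

Emit:
step_arm --jaw '[0, 0, 0, 0]' --pt "0 -0.003 0" --pt "0 -0.003 0" --pt "0 -0.003 0" --pt "0 0 0" --turn '[0, 0, 0, 0]'

```text
clock: 22.7
tool_pos: [566.6, -211.3, 167.8]
tool_rot: [3.138, 0.001, -1.485]
contact_force: [-5.8, -1.3, -4.3]
gripper_width: 0.998
```

```bash
python3 st.py
python3 - <<'E'
import numpy as np
f=np.radians(44); P=lambda q:77*np.array([np.cos(q),np.sin(q)])
ds=np.arange(0,49,4); k=[P(f-d/77) for d in ds]; print(ds,(np.array(k)-k[0]).round(1).tolist())
E
```

```text
22.7 [ 566.6 -211.3  167.8] [ 3.138e+00  1.000e-03 -1.485e+00] 92.854230150346 [-5.8 -1.3 -4.3] [-0.46  1.11  0.26]
a,b 546.251635484497 -259.42637233553575 th est 0.43306487254619874 r 132.4365434231556
case x,y -24.248364515503 -144.62637233553573 tip z 145.8130679121595
[ 0  4  8 12 16 20 24 28 32 36 40 44 48] [[0.0, 0.0], [2.7, -2.9], [5.2, -6.0], [7.6, -9.2], [9.8, -12.6], [11.9, -16.0], [13.7, -19.6], [15.4, -23.2], [16.9, -26.9], [18.2, -30.7], [19.2, -34.6], [20.1, -38.5], [20.8, -42.4]]
```

Emit:
step_arm --jaw '[0, 0, 0, 0, 0]' --pt "0 -0.0041 0.0039" --pt "0 -0.0038 0.0041" --pt "0 -0.0034 0.0043" --pt "0 -0.003 0.0045" --pt "0 0 0" --turn '[0, 0, 0, 0, 0]'

```text
clock: 23.32
tool_pos: [578.8, -210.4, 156.3]
tool_rot: [-3.141, -0.0, -1.486]
contact_force: [-0.5, 0.1, -0.9]
gripper_width: 1.0
```

Emit:
step_arm --jaw '[0, 0, 0, 0, 0, 0, 0]' --pt "0 -0.0028 0.0045" --pt "0 -0.0024 0.0048" --pt "0 -0.0023 0.0048" --pt "0 -0.002 0.0049" --pt "0 -0.0017 0.0051" --pt "0 -0.0014 0.0052" --pt "0 0 0" --turn '[0, 0, 0, 0, 0, 0, 0]'

```text
clock: 24.2
tool_pos: [586.2, -209.7, 133.8]
tool_rot: [3.138, 0.001, -1.485]
contact_force: [-13.5, -1.2, 5.1]
gripper_width: 1.003
```

```bash
python3 st.py
python3 - <<'E'
from h import *
ex=np.array([.99626,.0864]);ey=np.array([-ex[1],ex[0]])
for c in ('side','top'):
  p=camera(c); w=cloud(p)
  for r in silhouettes(p,'stay_knob')[:1]:
    A=w[...,:2]@ex-570.5; B=w[...,:2]@ey+114.8; Z=w[...,2]; k=r['region']&(Z>0)
    print(c,r['score'],np.round(r['location']),np.percentile(A[k],[5,50,95]).round(1),np.percentile(B[k],[2,50,98]).round(1),np.percentile(Z[k],[5,50,95]).round(1))
  if c=='side': cv2.imwrite('pics/s8.png',cv2.resize(p['color'][130:250,290:450],(800,600))[...,::-1])
E
```

```text
24.2 [ 586.2 -209.7  133.8] [ 3.138e+00  1.000e-03 -1.485e+00] 93.28999166933683 [-13.5  -1.2   5.1] [0.02 1.39 0.61]
a,b 565.916954996452 -259.555140540986 th est 0.21540263761585776 r 102.33421462465557
case x,y -4.583045003548023 -144.75514054098596 tip z 111.76923059131119
```

View pics/s8.png

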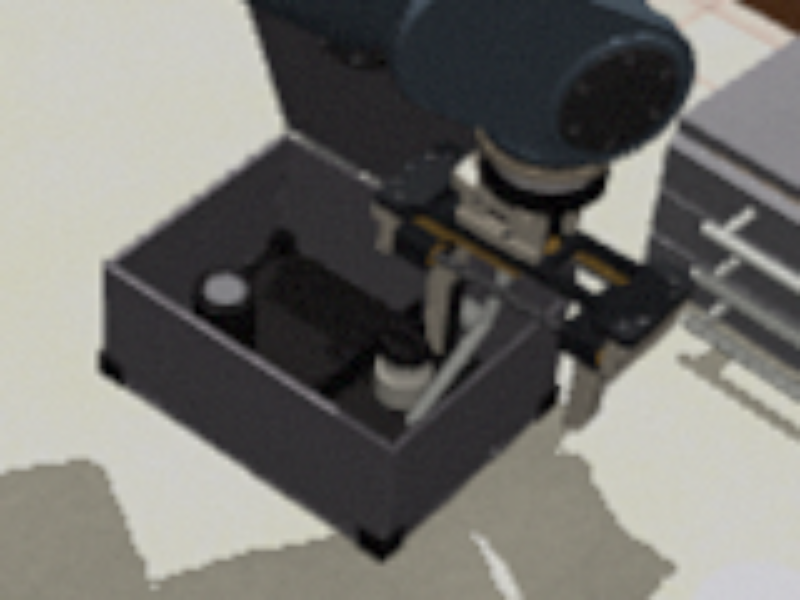

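Emit:
step_arm --jaw '[0, 0, 0, 0, 0, 0, 0, 0]' --pt "0 0.008 0" --pt "0 0.015 0" --pt "0 0.025 0" --pt "0 0.02 -0.04" --pt "0 0.01 -0.06" --pt "0 0 -0.06" --pt "0 0 -0.06" --pt "0 0 0" --turn '[0, 0, 0, 0, 0, 0, 0, 0]'

```text
clock: 25.4
tool_pos: [530.3, -215.1, 302.7]
tool_rot: [-3.136, -0.003, -1.486]
contact_force: [-0.6, 0.0, -0.4]
gripper_width: 1.0
```

```bash
python3 st.py
python3 - <<'E'
from h import *
ex=np.array([.99626,.0864]);ey=np.array([-ex[1],ex[0]])
for c in ('side','top','wrist'):
  p=camera(c); w=cloud(p)
  A=w[...,:2]@ex-570.5; B=w[...,:2]@ey+114.8; Z=w[...,2]
  for n in ('stay_knob','lid_handle'):
   for r in silhouettes(p,n)[:1]:
    k=r['region']&(Z>0)
    print(c,n,r['score'],np.round(r['location']),k.sum(),np.percentile(A[k],[5,50,95]).round(1),np.percentile(B[k],[2,50,98]).round(1),np.percentile(Z[k],[5,50,95]).round(1))
  k=(A>-10)&(A<70)&(abs(B)<46)&(Z>300)&(Z<345); print(c,'bar',k.sum(),np.median(A[k]),np.median(B[k]),np.percentile(Z[k],[5,50,95]))
  if c=='side': a=cv2.resize(p['color'][130:230,300:420],(480,400))
  if c=='wrist': b=cv2.resize(p['color'],(640,400))
cv2.imwrite('pics/s9.png',cv2.resize(np.hstack([a,b]),(800,286))[...,::-1])
E
```

```text
25.4 [ 530.3 -215.1  302.7] [-3.136e+00 -3.000e-03 -1.486e+00] 93.00392961217761 [-0.6  0.  -0.4] [-0.09  0.15  0.06]
a,b 509.72795670490416 -260.1411488409381 th est 0.8734128427775468 r 247.6144191635159
case x,y -60.77204329509584 -145.3411488409381 tip z 280.67849517636023
side stay_knob 0.5 [154. 362.] 1194 [24.7 59.1 87.6] [-111.8   37.5  122.1] [117.4 197.2 297.5]
side lid_handle 0.92 [154. 360.] 1147 [27.  58.9 86.6] [-113.3   36.7  123.5] [122.1 197.7 285.7]
side bar 37 14.700225032239473 31.255761925817623 [321.92573885 327.15726033 331.40468567]
top lid_handle 0.9 [138. 346.] 720 [15.5 34.3 82.9] [-112.3    3.5  117.1] [169.9 286.7 332.9]
top bar 237 18.972542162852505 0.22461672129784915 [325.6046141  329.95448047 333.81960618]
wrist stay_knob 0.74 [120. 279.] 1200 [-51.4   6.8  22.1] [-115.2 -106.4  -81.7] [ 95.9 128.4 136.5]
wrist lid_handle 0.6 [ 43. 115.] 17344 [19.  40.9 87. ] [-124.1  -58.6   57.7] [159.4 282.3 330. ]
wrist bar 691 20.0936071167165 -42.914641114953824 [326.34236598 329.60520946 331.26060408]
```

View pics/s9.png

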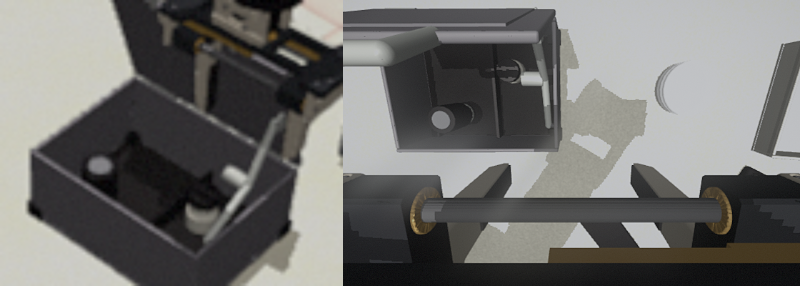

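Emit:
step_arm --jaw '[0, 0, 0, 0.65, 0.65, 0.65, 0.65, 0.65, 0.65, 0.65, 0.65, 0.65, 0.65, 0.65, 0.65]' --pt "0 0 -0.04" --pt "0 0 -0.05" --pt "0 0 -0.04" --pt "0 0 0" --pt "0 0 0" --pt "0 0 0" --pt "0 0 0" --pt "0 0 0" --pt "0 0 0" --pt "0.0213 -0.0387 0" --pt "0.0213 -0.0387 0" --pt "0.0213 -0.0387 0" --pt "0.0213 -0.0387 0" --pt "0.0213 -0.0387 0" --pt "0 0 0" --turn '[-0.0556, -0.0556, -0.0556, -0.0556, -0.0556, -0.0556, -0.0556, -0.0556, -0.0556, 0, 0, 0, 0, 0, 0]'

```text
clock: 27.72
tool_pos: [597.1, -61.6, 396.2]
tool_rot: [-3.141, 0.001, 0.089]
contact_force: [0.9, -0.6, 0.4]
gripper_width: 0.348
```

```bash
python3 st.py
python3 - <<'E'
from h import *
ex=np.array([.99626,.0864]);ey=np.array([-ex[1],ex[0]])
for c in ('side','top','wrist'):
  p=camera(c); w=cloud(p)
  A=w[...,:2]@ex-570.5; B=w[...,:2]@ey+114.8; Z=w[...,2]
  k=(A>-10)&(A<70)&(abs(B)<46)&(Z>300)&(Z<345); print(c,'bar',k.sum(),np.percentile(A[k],[5,50,95]),np.percentile(B[k],[5,95]),np.percentile(Z[k],[5,50,95]))
p['color'][...]; save(p,'w10.png')
E
```

```text
27.725 [597.1 -61.6 396.2] [-3.141e+00  1.000e-03  8.900e-02] 32.379671007706726 [ 0.9 -0.6  0.4] [-0.02  0.06  0.02]
a,b 589.5278824302577 -112.9196750648353 th est 1.2941943526761313 r 295.9615736272068
case x,y 19.027882430257705 1.880324935164694 tip z 374.2445601927465
side bar 106 [10.78904447 14.52441292 19.98189206] [-39.98497023  38.91998999] [321.88242164 326.95376954 330.70841554]Traceback (most recent call last):
  File "<stdin>", line 6, in <module>
    return _quantile_unchecked(
        a, q, axis, out, overwrite_input, method, keepdims, weights)
    return _ureduce(a,
                    func=_quantile_ureduce_func,
    ...<5 lines>...
                    overwrite_input=overwrite_input,
                    method=method)
    r = func(a, **kwargs)
    result = _quantile(arr,
                       quantiles=q,
    ...<2 lines>...
                       out=out,
                       weights=wgt)
    slices_having_nans = np.isnan(arr[-1, ...])
                                  ~~~^^^^^^^^^
IndexError: index -1 is out of bounds for axis 0 with size 0
```

Emit:
step_arm --jaw '[0.65, 0.65, 0.65, 0.65, 1, 1, 1, 1]' --pt "0 0 0.03" --pt "0 0 0.03" --pt "0 0 0.027" --pt "0 0 0" --pt "0 0 0" --pt "0 0 0" --pt "0 0 0" --pt "0 0 0" --turn '[0, 0, 0, 0, 0, 0, 0, 0]' --grip_force 20

```text
clock: 28.82
tool_pos: [596.9, -63.3, 332.2]
tool_rot: [3.141, -0.001, 0.086]
contact_force: [0.8, -2.0, 3.9]
gripper_width: 0.124
```

```bash
python3 st.py
python3 - <<'E'
from arc import *
s=observe(); 
arc(1.225,0.62,15); arc(0.62,0.0,16)
E
```

```text
28.825 [596.9 -63.3 332.2] [ 3.141e+00 -1.000e-03  8.600e-02] 11.495034091133968 [ 0.8 -2.   3.9] [-0.29  0.02  0.01]
a,b 589.1940094419274 -114.62765358061975 th est 1.2227780963066344 r 234.78322086595932
case x,y 18.694009441927392 0.17234641938024708 tip z 310.2372865199563
[[np.float64(-0.0117), 0, np.float64(0.0043)], [np.float64(-0.0115), 0, np.float64(0.0047)], [np.float64(-0.0113), 0, np.float64(0.0052)], [np.float64(-0.0111), 0, np.float64(0.0056)], [np.float64(-0.0109), 0, np.float64(0.0061)], [np.float64(-0.0106), 0, np.float64(0.0065)], [np.float64(-0.0104), 0, np.float64(0.0069)], [np.float64(-0.0101), 0, np.float64(0.0074)], [np.float64(-0.0098), 0, np.float64(0.0078)], [np.float64(-0.0094), 0, np.float64(0.0081)], [np.float64(-0.0091), 0, np.float64(0.0085)], [np.float64(-0.0088), 0, np.float64(0.0089)], [np.float64(-0.0084), 0, np.float64(0.0092)], [np.float64(-0.008), 0, np.float64(0.0096)], [np.float64(-0.0076), 0, np.float64(0.0099)]]
[[np.float64(-0.0069), 0, np.float64(0.0098)], [np.float64(-0.0066), 0, np.float64(0.01)], [np.float64(-0.0062), 0, np.float64(0.0103)], [np.float64(-0.0058), 0, np.float64(0.0105)], [np.float64(-0.0054), 0, np.float64(0.0107)], [np.float64(-0.0049), 0, np.float64(0.0109)], [np.float64(-0.0045), 0, np.float64(0.0111)], [np.float64(-0.0041), 0, np.float64(0.0113)], [np.float64(-0.0036), 0, np.float64(0.0114)], [np.float64(-0.0032), 0, np.float64(0.0116)], [np.float64(-0.0027), 0, np.float64(0.0117)], [np.float64(-0.0023), 0, np.float64(0.0118)], [np.float64(-0.0018), 0, np.float64(0.0118)], [np.float64(-0.0014), 0, np.float64(0.0119)], [np.float64(-0.0009), 0, np.float64(0.012)], [np.float64(-0.0004), 0, np.float64(0.012)]]
```

Emit:
step_arm --jaw '[1, 1, 1, 1, 1, 1, 1, 1]' --pt "-0.0117 0 0.0043" --pt "-0.0115 0 0.0047" --pt "-0.0113 0 0.0052" --pt "-0.0111 0 0.0056" --pt "-0.0109 0 0.0061" --pt "-0.0106 0 0.0065" --pt "-0.0104 0 0.0069" --pt "-0.0101 0 0.0074" --turn '[0, 0, 0, 0, 0, 0, 0, 0]'

```text
clock: 29.82
tool_pos: [530.6, -68.6, 296.0]
tool_rot: [-3.141, 0.0, 0.086]
contact_force: [2.9, 1.7, -1.1]
gripper_width: 0.123
```

```bash
python3 st.py
```

```text
29.825 [530.6 -68.6 296. ] [-3.141  0.     0.086] 11.461528177224466 [ 2.9  1.7 -1.1] [ 0.08 -0.49 -0.05]
a,b 522.7005521916501 -114.20519801098541 th est 0.8985911392099567 r 234.35795616568777
case x,y -47.799447808349896 0.5948019890145844 tip z 274.02779480957304
```

Good and low-force; continue down.

Emit:
step_arm --jaw '[1, 1, 1, 1, 1, 1, 1, 1, 1, 1, 1]' --pt "-0.0098 0 0.0078" --pt "-0.0094 0 0.0081" --pt "-0.0091 0 0.0085" --pt "-0.0088 0 0.0089" --pt "-0.0084 0 0.0092" --pt "-0.008 0 0.0096" --pt "-0.0076 0 0.0099" --pt "-0.0069 0 0.0098" --pt "-0.0066 0 0.01" --pt "-0.0062 0 0.0103" --pt "-0.0058 0 0.0105" --turn '[0, 0, 0, 0, 0, 0, 0, 0, 0, 0, 0]'

```text
clock: 31.2
tool_pos: [466.3, -74.4, 219.1]
tool_rot: [3.142, -0.0, 0.086]
contact_force: [3.7, 3.6, -0.9]
gripper_width: 0.12
```

```bash
python3 st.py
```

```text
31.2 [466.3 -74.4 219.1] [ 3.142 -0.     0.086] 11.138389542349257 [ 3.7  3.6 -0.9] [ 0.62 -0.6  -0.01]
a,b 458.13810133732994 -114.40925773842855 th est 0.4664724891014509 r 234.205065093137
case x,y -112.36189866267006 0.39074226157144665 tip z 197.07173874928742
```

Emit:
step_arm --jaw '[1, 1, 1, 1, 1, 1, 1, 1, 1]' --pt "-0.0054 0 0.0107" --pt "-0.0049 0 0.0109" --pt "-0.0045 0 0.0111" --pt "-0.0041 0 0.0113" --pt "-0.0036 0 0.0114" --pt "-0.0032 0 0.0116" --pt "-0.0027 0 0.0117" --pt "-0.0023 0 0.0118" --pt "-0.0018 0 0.0118" --turn '[0, 0, 0, 0, 0, 0, 0, 0, 0]'

```text
clock: 32.33
tool_pos: [443.0, -76.5, 142.8]
tool_rot: [3.141, -0.003, 0.086]
contact_force: [6.6, 7.4, 0.2]
gripper_width: 0.122
```

```bash
python3 st.py
```

```text
32.325 [443.  -76.5 142.8] [ 3.141e+00 -3.000e-03  8.600e-02] 11.381510744583036 [6.6 7.4 0.2] [ 1.07 -1.31  0.03]
a,b 434.76493560378685 -114.48466179370061 th est 0.12315287979191673 r 233.0199058225071
case x,y -135.73506439621315 0.315338206299387 tip z 120.7515985414764
```

Emit:
step_arm --jaw '[1, 1, 1, 1, 1, 1]' --pt "0 -0.0006 0.008" --pt "0 -0.0006 0.008" --pt "0 0 0.008" --pt "0 0 0.006" --pt "0 0 0.004" --pt "0 0 0" --turn '[0, 0, 0, 0, 0, 0]'

```text
clock: 33.08
tool_pos: [441.7, -76.2, 118.2]
tool_rot: [3.141, 0.001, 0.087]
contact_force: [-6.5, -3.1, 20.8]
gripper_width: 0.124
```

```bash
python3 st.py
```

```text
33.075 [441.7 -76.2 118.2] [3.141e+00 1.000e-03 8.700e-02] 11.536022890195452 [-6.5 -3.1 20.8] [-0.59  1.28 -0.03]
a,b 433.5150840926345 -114.05887735782709 th est 0.01744186388328188 r 232.1225790728738
case x,y -136.98491590736552 0.7411226421729111 tip z 96.19315375149867
```

Run:
```python
from h import *
ex=np.array([.99626,.0864]);ey=np.array([-ex[1],ex[0]])
for c in ('side','top','wrist'):
  p=camera(c); w=cloud(p)
  A=w[...,:2]@ex-570.5; B=w[...,:2]@ey+114.8; Z=w[...,2]
  for lo,hi in ((-124,-60),(60,124)):
    k=(A>-88)&(A<88)&(B>lo)&(B<hi)&(Z>100)&(Z<135)
    if k.sum()>50: print(c,lo,k.sum(),'slope,z at front/back',np.polyfit(A[k],Z[k],1)[0].round(4),np.polyval(np.polyfit(A[k],Z[k],1),[-95,95]).round(1))
  if c=='side': cv2.imwrite('pics/s11.png',cv2.resize(p['color'][130:270,270:440],(728,600))[...,::-1])
```

```text
side -124 831 slope,z at front/back 0.0026 [112.  112.5]
side 60 88 slope,z at front/back -0.0017 [113.3 112.9]
top -124 1318 slope,z at front/back 0.0018 [114.6 115. ]
top 60 1634 slope,z at front/back 0.0016 [114.9 115.2]
wrist -124 514 slope,z at front/back -0.0016 [115.4 115.2]
wrist 60 28643 slope,z at front/back 0.0156 [113.6 116.6]
```

View pics/s11.png

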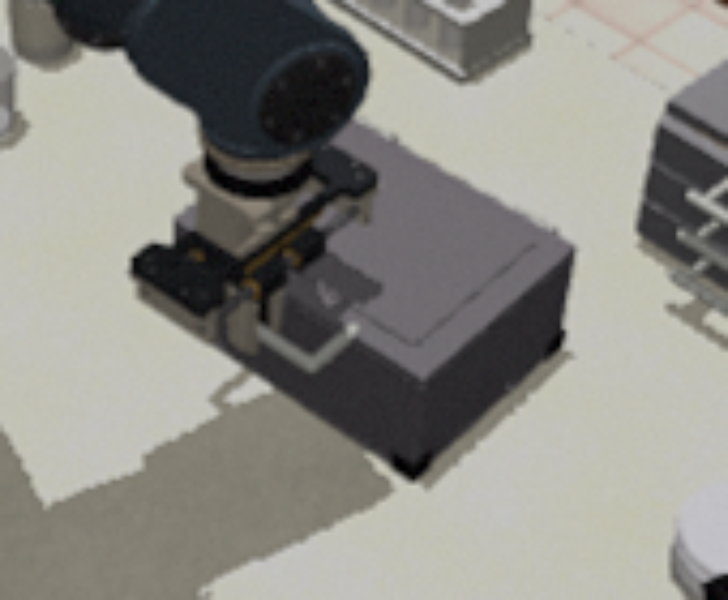

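Picture 11: the lid is flush on the case, and the depth fit shows it level at the same height as at the start. Release and withdraw.

Emit:
step_arm --jaw '[0.66, 0.66, 0.66, 0.66, 0.66, 0.66, 0.66, 0.66, 0.66]' --pt "0 0 0" --pt "0 0 0" --pt "0 0 0" --pt "0 0 -0.02" --pt "0 0 -0.04" --pt "0 0 -0.06" --pt "0 0 -0.06" --pt "0 0 -0.06" --pt "0 0 0" --turn '[0, 0, 0, 0, 0, 0, 0, 0, 0]'

```text
clock: 34.35
tool_pos: [443.1, -75.8, 301.0]
tool_rot: [3.139, -0.006, 0.086]
contact_force: [0.3, 0.3, 0.1]
gripper_width: 0.338
```

```bash
python3 st.py
python3 - <<'E'
from h import *
ex=np.array([.99626,.0864]);ey=np.array([-ex[1],ex[0]])
for c in ('side','top','wrist'):
  p=camera(c); w=cloud(p)
  A=w[...,:2]@ex-570.5; B=w[...,:2]@ey+114.8; Z=w[...,2]
  for lo,hi in ((-124,-60),(60,124)):
    k=(A>-88)&(A<88)&(B>lo)&(B<hi)&(Z>100)&(Z<135)
    if k.sum()>50: print(c,lo,k.sum(),np.polyval(np.polyfit(A[k],Z[k],1),[-95,95]).round(1))
  if c!='wrist':
   for n in ['beaker','bottle','dishes','phone','eyepiece']:
    for r in silhouettes(p,n)[:1]:
      q=w[r['region']]; q=q[~np.isnan(q[:,0])]; print(c,n,round(r['score'],2),np.round(r['location']),np.median(q,0).round())
  if c=='top': cv2.imwrite('pics/t12.png',p['color'][...,::-1])
E
```

```text
34.35 [443.1 -75.8 301. ] [ 3.139 -0.006  0.086] 31.4468932208513 [0.3 0.3 0.1] [-0.08  0.05  0.02]
a,b 434.8701441705745 -113.80004789816644 th est 0.67424888891178 r 299.34417713193346
case x,y -135.62985582942548 0.9999521018335571 tip z 279.0318788433755
side -124 833 [112.3 112.4]
side 60 627 [113.2 113.1]
side beaker 0.88 [151. 262.] [502. 346.  44.]
side bottle 0.83 [126. 280.] [604. 392.  74.]
side dishes 0.86 [256. 444.] [ 600. -407.   43.]
side phone 0.69 [306. 348.] [ 272. -329.    7.]
top -124 633 [115.3 114.3]
top 60 1581 [114.8 115.2]
top beaker 0.67 [159. 321.] [619.  -0. 115.]
top bottle 0.89 [158. 170.] [609. 396. 100.]
top dishes 0.89 [174. 466.] [ 603. -405.   44.]
top phone 0.84 [294. 437.] [ 278. -324.    9.]
wrist -124 888 [116.  114.6]
wrist 60 12377 [114.1 114.7]
```

View pics/t12.png

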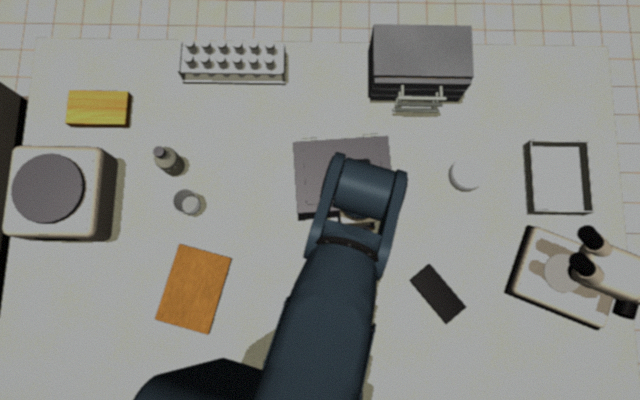

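Picture 12: the case is shut (lid around 340, 180), the bystanders are in place, and the arm is clear above. Handing in.

```bash
python3 -c "from rig import *; print(finish_job())"
```

```text
the job is handed in; nothing more can be done
None
```

The eyepiece is standing upright in the left bay and the case is fully shut. I handed the job in at about 34.5 s of the 72 s allowed, with the gripper clear of everything.

- **Lid up:** I raised the lid by its handle to its limit. When I let go, the stay snapped past the line and locked, which showed as a bow towards the robot in the side picture.
- **Eyepiece:** I set it down at about case x −43, y +56. Its top read about 91 mm above the bench, as expected for standing on the case floor.
- **Stay and lid down:** I pushed the knob about 31 mm from its locked place, and it stayed broken. I then held the handle all the way down until the lid sat on the rim.

**Last checks:**
- The lid is level, 112–116 mm across the three cameras, the same as before I started.
- The bottle, dishes and phone read the same positions as at the start in both cameras.
- The beaker agrees in the side camera only. The top camera's beaker detection landed on the lid, a false report, though the beaker shows in its old place in the picture.
- The jar was last seen before the stay was broken and had not moved. It could not be checked with the lid shut.
- Forces at the ends of moves stayed at or below about 22 N. At the end of the knob push the gripper body may have lightly touched the lid: 13.5 N total, and the moment did not fit contact at the finger alone.

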